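Line up the insect-hotel tins by size

ROBOT

A 6-joint arm with a two-finger parallel gripper is mounted at the origin on the work surface. World frame = base frame: x ahead of the robot, y to its left, z up, the work surface at z = 0. Lengths are in m, angles in degrees, forces in N, time in s.
With the tool pointing down it reaches from about 0.25 to 0.85 m from the base axis. Payload 12.5 kg.
Tool frame: the origin (TCP) lies between the finger pads; the fingertips stand 25 mm ahead of it and the grasp point (between the pads) lies 6 mm ahead of it; z points along the fingers, y is the line along which they close (so a half turn about z gives the same grasp; the last joint's range is limited). The gripper opens to 93 mm and grips with 3 to 60 N. Pads are 15 mm wide; open, the fingers measure 128 mm over their backs; the gripper's body (75 mm by 188 mm) begins 65 mm behind the grasp point.
Start: joints at [69.695, 20.094, 94.641, -0, 65.266, -4.847], TCP at [0.147, 0.53, 0.21] pointing down, gripper open.
Joint ranges: [-157.81, 157.81], [-45, 120.19], [0.68, 151.7], [-89.99, 269.99], [4.06, 180], [-164.3, 164.3]. Speed limits (degrees/s): [127.2, 127.2, 159.86, 180, 180, 180].

INTERFACE

Orientations are given as [roll, pitch, yaw] about the fixed x, y, z axes, in that order (R = Rz(yaw) Ry(pitch) Rx(roll)).
In Python, from rig import bot, eyes, ticket, nets gives the robot as it stands.
- The arm moves only by the tool drive_tool, never from a script. Its argument "targets" is a list of rows, each a list of 7 numbers: the opening, from 0 (shut) to 1 (fully open), then the shift along the tool's x, y, z in mm, then the turn, a rotation vector about the tool's x, y, z in rad. In form: [[jaw, x, y, z, ax, ay, az], ...]. A call has 1 to 20 rows; each row is the pose to reach, as a shift and turn from the pose commanded when the call began, along the tool's axes at that moment; what a row does not reach only later rows make up. A row lasts 1/8 s, in which the tool goes at most 62.5 mm and 10.7 degrees, less where a joint would pass 70% of its speed; a pose out of reach is approached as far as the arm can. A call with a gripper value outside its range is refused whole. The fingers move at their own pace and stop on an object; "newtons" is the grip in N (left out, the last holds). Time passes only in rows, so rows that repeat a pose let the fingers close. It gives the time, the measured TCP pose, the force, the opening and the grip force at its end, in the units of the state.
- bot.read_state(): the state, without advancing time (a new reading comes with each control period).
- eyes.camera(name): name is "side" or "top"; returns (picture, depth): 384x512x3 uint8, red, green, blue; 384x512 float32, m along the optical axis (not along the pixel's ray), 0 where there is no reading.
- eyes.calibration(name): a dict with "intrinsics" (3x3 intrinsics, pixels), "world_from_camera" (4x4, takes a point from camera to world coordinates). Camera axes: x right, y down, z forward; pixel columns grow to the right and rows downward; lengths in m; the calibration is good to about 2 mm. A picture is of the moment at which its call begins. calibration takes no time and is no camera call.
- ticket.sign_off(): hands the job in; it is judged then, once.
Trained networks look in the newest picture that a camera, given by its name, has taken for a name from the list of things; names that differ only in an ending like _2 or _b are one class to them, and where a whole thing is asked for, a point or a joint stands for the part that bears it (a point fixed in the world has none). Each returns a list of dicts, best first, with "p" (0 to 1); they miss things now and then, are a little off and sometimes report something else, mostly with a low value. They report only what shows in the picture. A call takes as long as a camera call. They do not tell look-alikes from the thing itself.
- nets.trace(camera, query): "region" (384x512 bool, what is visible of it) and "at" ([column, row] in pixels, amid what is visible of it).
- nets.landmark_of(camera, query): "at" ([column, row] in pixels: a listed point, or the origin of a listed thing).
The state is a dict: "time_s": time; "joint_positions": joint angles; "joint_vel": joint speeds; "joint_torque": joint torques, N m; "eef_pos": TCP position; "eef_rot": TCP orientation; "force": force on the tool from outside, world axes, zero at the start; "moment": the same for the moment, N m; "grip_width": finger opening in m; "finger_force": force on a finger pad.
Only numpy, scipy, OpenCV 4.12 (cv2) and the standard library are available. Lean on these libraries where they do the work, as an engineer would, in place of code of your own. Each camera call takes 0.05 s, during which the arm holds its last target. There are 200 camera calls.

TASK

Set the four bamboo-filled tins out on the display board in order of size, one standing centred on each cork mat, with the largest on the mat next to the little bee house and the smallest at the flowerpot end. Keep every tin upright all the time so that the tubes do not fall out.

Things in the scene. Friction and masses are not known exactly. Their poses are not given: they have to be found in the camera images.
- tin_s_center (a point): The smallest tin, standing upright and loose: a plain round steel tin packed with bamboo tubes that stand 8 mm above its rim. Outside diameter 44 mm, height 60 mm with the tubes (rim at 52 mm). The point is its centre, on the axis half-way up (30 mm above its underside); z is its axis, up.
- tin_m_center (a point): The second smallest tin, standing upright and loose: a plain round steel tin packed with bamboo tubes that stand 8 mm above its rim. Outside diameter 50 mm, height 80 mm with the tubes (rim at 72 mm). The point is its centre, on the axis half-way up (40 mm above its underside); z is its axis, up.
- tin_l_center (a point): The second largest tin, standing upright and loose: a plain round steel tin packed with bamboo tubes that stand 8 mm above its rim. Outside diameter 56 mm, height 100 mm with the tubes (rim at 92 mm). The point is its centre, on the axis half-way up (50 mm above its underside); z is its axis, up.
- tin_xl_center (a point): The largest tin, standing upright and loose: a plain round steel tin packed with bamboo tubes that stand 8 mm above its rim. Outside diameter 62 mm, height 120 mm with the tubes (rim at 112 mm). The point is its centre, on the axis half-way up (60 mm above its underside); z is its axis, up.
- mat_1: Round cork mat, 76 mm across and 3 mm thick, fixed on the wooden display board (board 18 mm high, 110 mm by 600 mm); one of four alike in a row about 105 mm apart, this one at the +y (robot's left) end. Origin: centre of its underside, so its top is 3 mm above it; z up, y roughly along the row.
- mat_2: Round cork mat, 76 mm across and 3 mm thick, fixed on the wooden display board (board 18 mm high, 110 mm by 600 mm); one of four alike in a row about 105 mm apart, this one next after mat_1. Origin: centre of its underside, so its top is 3 mm above it; z up, y roughly along the row.
- mat_3: Round cork mat, 76 mm across and 3 mm thick, fixed on the wooden display board (board 18 mm high, 110 mm by 600 mm); one of four alike in a row about 105 mm apart, this one next before mat_4. Origin: centre of its underside, so its top is 3 mm above it; z up, y roughly along the row.
- mat_4: Round cork mat, 76 mm across and 3 mm thick, fixed on the wooden display board (board 18 mm high, 110 mm by 600 mm); one of four alike in a row about 105 mm apart, this one at the -y (robot's right) end. Origin: centre of its underside, so its top is 3 mm above it; z up, y roughly along the row.
- bee_house: Little wooden bee house with a dark pitched roof and drilled holes, about 64 x 80 mm and 90 mm high, fixed at one end of the board, about 100 mm beyond the end mat, at either the +y or the -y end (a terracotta flowerpot, 64 mm wide, 54 mm high, is fixed at the other end). Origin: centre of its underside.
Mind the look-alikes: they are no part of the job. Leave any blue look-alike of the part that bears tin_l_center alone.

How it is judged (in metres and radians):
At the end, for the whole second after the job is handed in: Each tin stands upright (within 0.1 rad) and at rest on its own mat, its axis within 15 mm of the mat's centre and its underside on the mat (within 6 mm); counted from the bee house the order is largest, second largest, second smallest, smallest (angle between each of tin_s_center, tin_m_center, tin_l_center, tin_xl_center's own z axis and vertical below 0.1 rad and linear speed of each of tin_s, tin_m, tin_l, tin_xl below 0.02 m/s and ((horizontal distance between bee_house and mat_1 below 0.2 m and horizontal distance between tin_s_center and mat_4 below 0.015 m and z of tin_s_center in the frame of mat_4 between 0.027 and 0.039 m and horizontal distance between tin_m_center and mat_3 below 0.015 m and z of tin_m_center in the frame of mat_3 between 0.037 and 0.049 m and horizontal distance between tin_l_center and mat_2 below 0.015 m and z of tin_l_center in the frame of mat_2 between 0.047 and 0.059 m and horizontal distance between tin_xl_center and mat_1 below 0.015 m and z of tin_xl_center in the frame of mat_1 between 0.057 and 0.069 m) or (horizontal distance between bee_house and mat_4 below 0.2 m and horizontal distance between tin_s_center and mat_1 below 0.015 m and z of tin_s_center in the frame of mat_1 between 0.027 and 0.039 m and horizontal distance between tin_m_center and mat_2 below 0.015 m and z of tin_m_center in the frame of mat_2 between 0.037 and 0.049 m and horizontal distance between tin_l_center and mat_3 below 0.015 m and z of tin_l_center in the frame of mat_3 between 0.047 and 0.059 m and horizontal distance between tin_xl_center and mat_4 below 0.015 m and z of tin_xl_center in the frame of mat_4 between 0.057 and 0.069 m))); the robot touches nothing.
It fails at once if a tin is tipped by more than 0.5 rad (angle between any of tin_s_center, tin_m_center, tin_l_center, tin_xl_center's own z axis and vertical above 0.5 rad).
It also fails if it takes over 96 s, if anything falls off the work surface, if the arm or the gripper's body presses on something with over 40 N, if the wrist force passes 120 N, or if a joint passes its speed limit or range.

## Working session

There is one attempt and no reset: what is moved stays moved. The work goes in short steps, Python scripts to look and compute and a tool call to move; the robot and the scene stay as the last step left them, time stands still between calls to the robot, and variables do not carry over. Pictures are saved under pics/ and viewed, at most 14 in all, crops included, and the job is handed in when it is done.

Besides the shell and the picture viewer there is one more tool, called after "Call:" as a command line: name --pt "numbers of a row" for each row, then --argument value for the rest. drive_tool: Moves the arm, as the interface text tells. Its arguments: {"type":"object","properties":{"targets":{"type":"array","items":{"type":"array","items":{"type":"number"}}},"newtons":{"type":"number"}},"required":["targets"]}

```bash
mkdir -p pics; cat > h.py <<'E'
import numpy as np, cv2
from rig import bot, eyes, ticket, nets
def save(n,img): cv2.imwrite('pics/'+n+'.png',img[:,:,::-1])
def pt(c,u,v,d):
    k=eyes.calibration(c);K=np.array(k['intrinsics']);T=np.array(k['world_from_camera'])
    u=np.asarray(u,float);v=np.asarray(v,float);d=np.asarray(d,float)
    p=np.stack([(u-K[0,2])/K[0,0]*d,(v-K[1,2])/K[1,1]*d,d],-1)
    return p@T[:3,:3].T+T[:3,3]
E
python3 - <<'E'
from h import *
s=bot.read_state();print(s['time_s'],s['eef_pos'],s['eef_rot'])
for c in('top','side'):
    im,d=eyes.camera(c);save(c+'0',im);T=np.array(eyes.calibration(c)['world_from_camera']);print(c,T.round(3).tolist())
    for q in['tin_s_center','tin_m_center','tin_l_center','tin_xl_center','mat_1','mat_2','mat_3','mat_4','bee_house']:
        for r in nets.trace(c,q)[:5]:
            m=r['region']&(d>0);v,u=np.nonzero(m)
            if len(v)==0: continue
            P=pt(c,u,v,d[v,u]);zt=np.percentile(P[:,2],95)
            Q=P[P[:,2]>zt-.012];(cx,cy),rad=cv2.minEnclosingCircle(Q[:,:2].astype(np.float32))
            print(q,round(r['p'],2),np.round(r['at']),'n',len(v),'ztop',zt.round(3),'med',np.median(Q,0).round(3),'circ',round(cx,3),round(cy,3),round(rad,3),'rgb',im[m].mean(0).round())
E
```

```text
0.0 [0.14646601 0.5297793  0.20940519] [-1.79934472e+02 -5.38569022e-03  1.64539986e+02]
top [[-0.013, -0.997, 0.073, 0.479], [-1.0, 0.013, 0.009, 0.025], [-0.01, -0.073, -0.997, 1.131], [0.0, 0.0, 0.0, 1.0]]
tin_s_center 0.67 [244. 156.] n 731 ztop 0.025 med [0.642 0.048 0.021] circ 0.642 0.048 0.039 rgb [96. 70. 44.]
tin_s_center 0.58 [302. 237.] n 310 ztop 0.061 med [ 0.436 -0.086  0.056] circ 0.435 -0.087 0.022 rgb [88. 70. 56.]
tin_s_center 0.5 [230. 228.] n 355 ztop 0.081 med [0.469 0.07  0.076] circ 0.47 0.071 0.025 rgb [91. 71. 54.]
tin_m_center 0.78 [231. 227.] n 340 ztop 0.081 med [0.469 0.07  0.077] circ 0.47 0.07 0.025 rgb [90. 70. 53.]
tin_l_center 0.58 [170. 236.] n 579 ztop 0.1 med [0.451 0.221 0.095] circ 0.452 0.222 0.028 rgb [78. 62. 49.]
tin_l_center 0.57 [130. 209.] n 587 ztop 0.101 med [0.507 0.315 0.096] circ 0.507 0.316 0.027 rgb [63. 51. 47.]
tin_xl_center 0.63 [379. 230.] n 881 ztop 0.121 med [ 0.454 -0.262  0.117] circ 0.453 -0.264 0.031 rgb [81. 65. 51.]
tin_xl_center 0.46 [325. 147.] n 722 ztop 0.025 med [ 0.656 -0.156  0.022] circ 0.656 -0.157 0.039 rgb [
[... 3923 characters left out ...]
61 -0.157 0.043 rgb [118.  89.  63.]
mat_4 0.89 [234. 191.] n 463 ztop 0.021 med [ 0.648 -0.057  0.02 ] circ 0.652 -0.062 0.042 rgb [118.  89.  63.]
mat_4 0.81 [214. 217.] n 603 ztop 0.021 med [0.642 0.051 0.02 ] circ 0.643 0.048 0.039 rgb [119.  90.  63.]
mat_4 0.61 [189. 246.] n 781 ztop 0.021 med [0.641 0.153 0.02 ] circ 0.64 0.176 0.067 rgb [118.  89.  63.]
mat_4 0.57 [243. 172.] n 342 ztop 0.021 med [ 0.656 -0.152  0.02 ] circ 0.661 -0.157 0.043 rgb [118.  89.  63.]
bee_house 0.67 [256. 138.] n 845 ztop 0.102 med [ 0.665 -0.251  0.097] circ 0.664 -0.255 0.034 rgb [70. 50. 36.]
bee_house 0.24 [215. 218.] n 636 ztop 0.021 med [0.643 0.051 0.02 ] circ 0.645 0.045 0.043 rgb [119.  89.  63.]
```

View pics/top0.png

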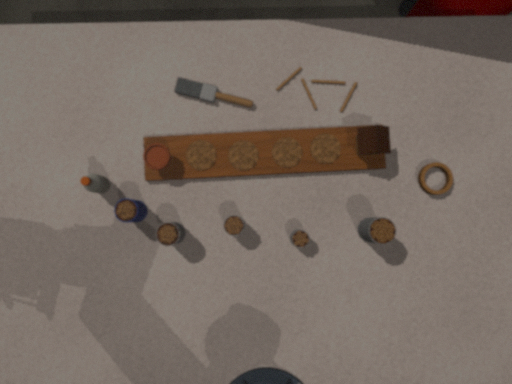

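View pics/side0.png

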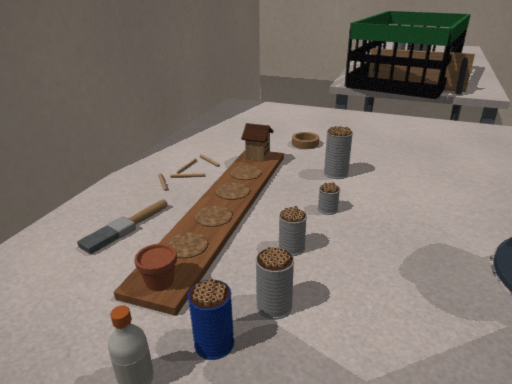

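```bash
python3 - <<'E'
import cv2
a=cv2.imread('pics/side0.png')[230:384,150:350];cv2.imwrite('pics/crop.png',cv2.resize(a,None,fx=3,fy=3))
E
```

```text
(no output)
```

View pics/crop.png

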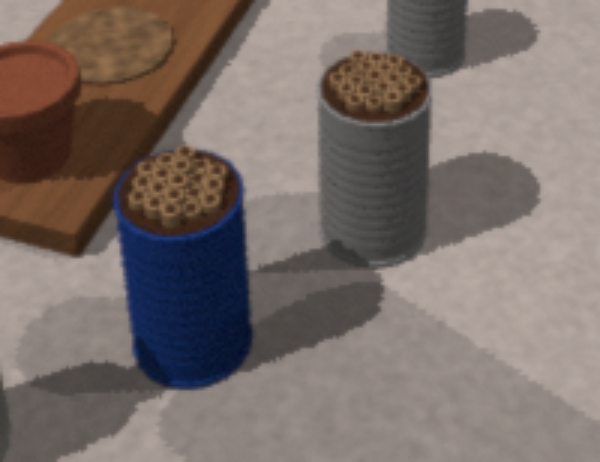

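Steel second-largest tin candidates are top (170,236)/side (276,284), which is grey, and top (130,209)/side (208,319), which is blue and is the decoy. I choose the grey one.

The other grey tins in the top view are M (231,227), S (302,237) and XL (379,230). The bee house is at top (372,146), the −y end. The order is therefore XL on mat_4, L on mat_3, M on mat_2 and S on mat_1. Heights from both views match the text.

I start with L and turn the tool so that the jaws close along world x.

Call:
drive_tool --pt "1 -19 -11 1 0 0 0.065" --pt "1 -56 -32 3 0 0 0.195" --pt "1 -105 -60 5 0 0 0.364" --pt "1 -158 -90 8 0 0 0.546" --pt "1 -211 -120 11 0 0 0.729" --pt "1 -263 -150 13 0 0 0.911" --pt "1 -312 -178 16 0 0 1.08" --pt "1 -350 -199 18 0 0 1.21" --pt "1 -376 -214 19 0 0 1.301" --pt "1 -376 -214 19 0 0 1.301" --pt "1 -376 -214 19 0 0 1.301" --newtons 30

```text
time_s: 2.38
eef_pos: [0.4515, 0.2233, 0.1909]
eef_rot: [-180.0, 0.0, 90.0]
force: [-0.4, -0.6, 0.2]
grip_width: 0.093
finger_force: 0.0
```

Call:
drive_tool --pt "1 0 0 20 0 0 0" --pt "1 0 0 55 0 0 0" --pt "1 0 0 90 0 0 0" --pt "1 0 0 113 0 0 0" --pt "1 0 0 120 0 0 0" --pt "1 0 0 120 0 0 0" --pt "0.4 0 0 120 0 0 0" --pt "0.4 0 0 120 0 0 0" --pt "0.4 0 0 120 0 0 0" --pt "0.4 0 0 120 0 0 0" --pt "0.4 0 0 120 0 0 0" --pt "0.4 0 0 120 0 0 0"

```text
time_s: 3.88
eef_pos: [0.4521, 0.2237, 0.0711]
eef_rot: [180.0, -0.0, 90.0]
force: [0.9, 0.2, 2.1]
grip_width: 0.0547
finger_force: 30.0
```

Call:
drive_tool --pt "0.4 0 0 -8 0 0 0" --pt "0.4 0 0 -30 0 0 0" --pt "0.4 0 0 -60 0 0 0" --pt "0.4 0 0 -90 0 0 0" --pt "0.4 0 0 -105 0 0 0" --pt "0.4 0 0 -110 0 0 0" --pt "0.4 0 0 -110 0 0 0"

```text
time_s: 4.75
eef_pos: [0.4516, 0.2235, 0.1804]
eef_rot: [-180.0, 0.0, 90.0]
force: [-0.6, -0.3, -3.1]
grip_width: 0.0554
finger_force: 30.0
```

```bash
cat >> h.py <<'E'
def find(c,q):
    im,d=eyes.camera(c)
    for r in nets.trace(c,q)[:3]:
        m=r['region']&(d>0);v,u=np.nonzero(m)
        P=pt(c,u,v,d[v,u]);zt=np.percentile(P[:,2],95)
        Q=P[P[:,2]>zt-.012];(cx,cy),rad=cv2.minEnclosingCircle(Q[:,:2].astype(np.float32))
        print(c,q,round(r['p'],2),np.round(r['at']),len(v),'z',P[:,2].min().round(3),zt.round(3),'circ',round(cx,3),round(cy,3),round(rad,3),'allmed',np.median(P,0).round(3))
    return im
E
python3 - <<'E'
from h import *
save('side1',find('side','tin_l_center'));find('top','tin_l_center')
E
```

```text
side tin_l_center 0.86 [208. 319.] 2981 z -0.001 0.097 circ 0.509 0.319 0.028 allmed [0.5   0.336 0.07 ]
side tin_l_center 0.85 [276. 223.] 2895 z -0.002 0.206 circ 0.453 0.225 0.028 allmed [0.446 0.243 0.169]
side tin_l_center 0.49 [234. 170.] 115 z 0.018 0.021 circ 0.659 -0.154 0.037 allmed [ 0.677 -0.144  0.02 ]
top tin_l_center 0.64 [120. 202.] 108 z -0.003 0.101 circ 0.508 0.282 0.063 allmed [0.521 0.328 0.095]
top tin_l_center 0.5 [173. 233.] 199 z -0.001 0.203 circ 0.458 0.202 0.018 allmed [0.458 0.198 0.162]
```

View pics/side1.png

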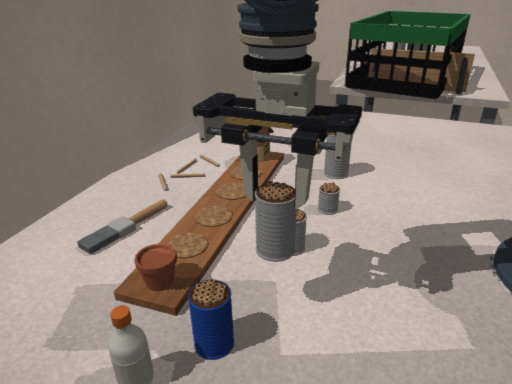

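The tin is held upright and centred. Next I carry it to mat_3 at (0.648, −0.060) and set it down.

Call:
drive_tool --pt "0.4 -9 6 0 0 0 0" --pt "0.4 -28 20 0 0 0 0" --pt "0.4 -57 39 0 0 0 0" --pt "0.4 -88 61 0 0 0 0" --pt "0.4 -119 82 0 0 0 0" --pt "0.4 -150 104 0 0 0 0" --pt "0.4 -182 125 0 0 0 0" --pt "0.4 -213 147 0 0 0 0" --pt "0.4 -241 167 0 0 0 0" --pt "0.4 -264 182 0 0 0 0" --pt "0.4 -279 192 0 0 0 0" --pt "0.4 -284 196 0 0 0 0" --pt "0.4 -284 196 8 0 0 0" --pt "0.4 -284 196 28 0 0 0" --pt "0.4 -284 196 53 0 0 0" --pt "0.4 -284 196 73 0 0 0" --pt "0.4 -284 196 82 0 0 0" --pt "0.4 -284 196 85 0 0 0" --pt "0.4 -284 196 87 0 0 0" --pt "0.4 -284 196 87 0 0 0"

```text
time_s: 7.45
eef_pos: [0.6482, -0.0604, 0.0944]
eef_rot: [180.0, 0.0, 90.0]
force: [-0.3, -0.7, -2.7]
grip_width: 0.0555
finger_force: 30.0
```

Call:
drive_tool --pt "0.4 0 0 1 0 0 0" --pt "0.4 0 0 2 0 0 0" --pt "0.4 0 0 2 0 0 0" --pt "0.65 0 0 2 0 0 0" --pt "0.8 0 0 2 0 0 0" --pt "1 0 0 2 0 0 0" --pt "1 0 0 2 0 0 0" --pt "1 0 0 -8 0 0 0" --pt "1 0 0 -35 0 0 0" --pt "1 0 0 -75 0 0 0" --pt "1 0 0 -105 0 0 0" --pt "1 0 0 -120 0 0 0" --pt "1 0 0 -120 0 0 0"

```text
time_s: 9.07
eef_pos: [0.6482, -0.0604, 0.2146]
eef_rot: [179.9, 0.0, 90.0]
force: [-0.7, 0.6, -0.0]
grip_width: 0.0932
finger_force: 0.0
```

```bash
python3 - <<'E'
from h import *
save('side2',find('side','tin_l_center'))
E
```

```text
side tin_l_center 0.97 [234. 172.] 1115 z 0.019 0.118 circ 0.65 -0.059 0.028 allmed [ 0.639 -0.041  0.078]
side tin_l_center 0.94 [208. 322.] 3000 z -0.003 0.097 circ 0.508 0.319 0.028 allmed [0.5   0.336 0.069]
```

View pics/side2.png

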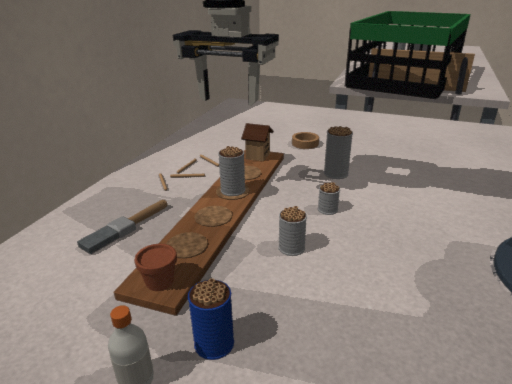

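L stands centred on mat_3, at side (232,172). Next is XL.

Call:
drive_tool --pt "1 -10 -10 0 0 0 0" --pt "1 -35 -33 0 0 0 0" --pt "1 -70 -67 0 0 0 0" --pt "1 -105 -100 0 0 0 0" --pt "1 -140 -134 0 0 0 0" --pt "1 -172 -164 0 0 0 0" --pt "1 -195 -186 0 0 0 0" --pt "1 -203 -194 0 0 0 0" --pt "1 -203 -194 0 0 0 0" --pt "1 -203 -194 20 0 0 0" --pt "1 -203 -194 55 0 0 0" --pt "1 -203 -194 95 0 0 0" --pt "1 -203 -194 120 0 0 0" --pt "1 -203 -194 128 0 0 0" --pt "1 -203 -194 128 0 0 0" --pt "0.4 -203 -194 128 0 0 0" --pt "0.4 -203 -194 128 0 0 0" --pt "0.4 -203 -194 128 0 0 0" --pt "0.4 -203 -194 128 0 0 0" --pt "0.4 -203 -194 128 0 0 0"

```text
time_s: 11.68
eef_pos: [0.454, -0.2635, 0.0862]
eef_rot: [180.0, 0.0, 90.0]
force: [-0.7, 0.4, 5.1]
grip_width: 0.0612
finger_force: 30.0
```

Call:
drive_tool --pt "0.4 0 0 -8 0 0 0" --pt "0.4 0 0 -30 0 0 0" --pt "0.4 0 0 -65 0 0 0" --pt "0.4 0 0 -95 0 0 0" --pt "0.4 0 0 -115 0 0 0" --pt "0.4 0 0 -120 0 0 0" --pt "0.4 5 10 -120 0 0 0" --pt "0.4 17 32 -120 0 0 0" --pt "0.4 35 66 -120 0 0 0" --pt "0.4 53 101 -120 0 0 0" --pt "0.4 71 136 -120 0 0 0" --pt "0.4 89 170 -120 0 0 0" --pt "0.4 101 192 -120 0 0 0" --pt "0.4 106 202 -120 0 0 0" --pt "0.4 106 202 -112 0 0 0" --pt "0.4 106 202 -90 0 0 0" --pt "0.4 106 202 -60 0 0 0" --pt "0.4 106 202 -37 0 0 0" --pt "0.4 106 202 -27 0 0 0" --pt "0.4 106 202 -24 0 0 0"

```text
time_s: 14.18
eef_pos: [0.6555, -0.1577, 0.1097]
eef_rot: [-180.0, -0.0, 90.0]
force: [0.1, 0.0, -2.0]
grip_width: 0.0613
finger_force: 30.0
```

Call:
drive_tool --pt "0.4 0 0 1 0 0 0" --pt "0.4 0 0 2 0 0 0" --pt "0.4 0 0 3 0 0 0" --pt "0.4 0 0 3 0 0 0" --pt "0.7 0 0 3 0 0 0" --pt "0.85 0 0 3 0 0 0" --pt "1 0 0 3 0 0 0" --pt "1 0 0 3 0 0 0" --pt "1 0 0 -8 0 0 0" --pt "1 0 0 -35 0 0 0" --pt "1 0 0 -75 0 0 0" --pt "1 0 0 -105 0 0 0" --pt "1 0 0 -120 0 0 0" --pt "1 0 0 -120 0 0 0"

```text
time_s: 15.92
eef_pos: [0.6562, -0.1575, 0.2307]
eef_rot: [179.9, 0.0, 90.0]
force: [0.2, 0.4, 0.2]
grip_width: 0.0928
finger_force: 0.0
```

Call:
drive_tool --pt "1 4 -12 0 0 0 0" --pt "1 14 -44 0 0 0 0" --pt "1 28 -88 0 0 0 0" --pt "1 43 -132 0 0 0 0" --pt "1 57 -176 0 0 0 0" --pt "1 67 -209 0 0 0 0" --pt "1 71 -220 0 0 0 0" --pt "1 71 -220 20 0 0 0" --pt "1 71 -220 60 0 0 0" --pt "1 71 -220 105 0 0 0" --pt "1 71 -220 145 0 0 0" --pt "1 71 -220 175 0 0 0" --pt "1 71 -220 187 0 0 0" --pt "1 71 -220 189 0 0 0" --pt "0.3 71 -220 189 0 0 0" --pt "0.3 71 -220 189 0 0 0" --pt "0.3 71 -220 189 0 0 0" --pt "0.3 71 -220 189 0 0 0" --pt "0.3 71 -220 189 0 0 0" --pt "0.3 71 -220 189 0 0 0"

```text
time_s: 18.42
eef_pos: [0.4359, -0.0864, 0.041]
eef_rot: [180.0, 0.0, 90.0]
force: [-0.1, 0.6, 0.9]
grip_width: 0.0424
finger_force: 30.0
```

```bash
python3 - <<'E'
from h import *
save('side3',find('side','tin_xl_center'));find('side','tin_l_center')
E
```

```text
side tin_xl_center 0.87 [248. 142.] 1049 z -0.002 0.138 circ 0.655 -0.154 0.03 allmed [ 0.642 -0.138  0.102]
side tin_l_center 0.84 [207. 320.] 3103 z -0.003 0.098 circ 0.509 0.319 0.029 allmed [0.5   0.336 0.068]
side tin_l_center 0.71 [229. 174.] 1115 z 0.02 0.117 circ 0.648 -0.058 0.027 allmed [ 0.64  -0.041  0.078]
```

View pics/side3.png

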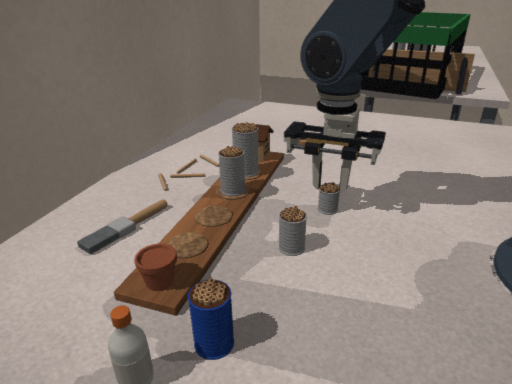

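XL and L stand on their mats, at side (245,150) and (232,172). S is gripped and goes to mat_1.

Call:
drive_tool --pt "0.3 0 0 -10 0 0 0" --pt "0.3 0 0 -40 0 0 0" --pt "0.3 0 0 -80 0 0 0" --pt "0.3 0 0 -110 0 0 0" --pt "0.3 0 0 -120 0 0 0" --pt "0.3 9 8 -120 0 0 0" --pt "0.3 31 27 -120 0 0 0" --pt "0.3 60 52 -120 0 0 0" --pt "0.3 89 77 -120 0 0 0" --pt "0.3 119 103 -120 0 0 0" --pt "0.3 149 129 -120 0 0 0" --pt "0.3 178 155 -120 0 0 0" --pt "0.3 207 180 -120 0 0 0" --pt "0.3 229 199 -120 0 0 0" --pt "0.3 238 207 -118 0 0 0" --pt "0.3 238 207 -100 0 0 0" --pt "0.3 238 207 -70 0 0 0" --pt "0.3 238 207 -42 0 0 0" --pt "0.3 238 207 -28 0 0 0" --pt "0.3 238 207 -24 0 0 0"

```text
time_s: 21.12
eef_pos: [0.6423, 0.1511, 0.0639]
eef_rot: [-179.9, 0.0, 90.0]
force: [-1.0, -0.2, -0.8]
grip_width: 0.042
finger_force: 30.0
```

Call:
drive_tool --pt "0.3 0 0 1 0 0 0" --pt "0.3 0 0 2 0 0 0" --pt "0.3 0 0 3 0 0 0" --pt "0.3 0 0 3 0 0 0" --pt "0.6 0 0 3 0 0 0" --pt "0.8 0 0 3 0 0 0" --pt "1 0 0 3 0 0 0" --pt "1 0 0 3 0 0 0" --pt "1 0 0 -8 0 0 0" --pt "1 0 0 -35 0 0 0" --pt "1 0 0 -75 0 0 0" --pt "1 0 0 -115 0 0 0" --pt "1 0 0 -130 0 0 0" --pt "1 0 0 -130 0 0 0"

```text
time_s: 22.88
eef_pos: [0.6431, 0.1517, 0.1955]
eef_rot: [179.9, -0.0, 90.0]
force: [-0.5, -1.1, -0.9]
grip_width: 0.0928
finger_force: 0.0
```

Call:
drive_tool --pt "1 -5 -10 0 0 0 0" --pt "1 -16 -34 0 0 0 0" --pt "1 -32 -69 0 0 0 0" --pt "1 -49 -104 0 0 0 0" --pt "1 -65 -138 0 0 0 0" --pt "1 -76 -163 0 0 0 0" --pt "1 -81 -173 0 0 0 0" --pt "1 -81 -173 0 0 0 0" --pt "1 -81 -173 20 0 0 0" --pt "1 -81 -173 60 0 0 0" --pt "1 -81 -173 105 0 0 0" --pt "1 -81 -173 132 0 0 0" --pt "1 -81 -173 139 0 0 0" --pt "1 -81 -173 139 0 0 0" --pt "0.35 -81 -173 139 0 0 0" --pt "0.35 -81 -173 139 0 0 0" --pt "0.35 -81 -173 139 0 0 0" --pt "0.35 -81 -173 139 0 0 0" --pt "0.35 -81 -173 139 0 0 0" --pt "0.35 -81 -173 139 0 0 0"

```text
time_s: 25.38
eef_pos: [0.47, 0.0706, 0.056]
eef_rot: [180.0, 0.0, 90.0]
force: [-1.0, 0.5, 1.7]
grip_width: 0.0493
finger_force: 30.0
```

Call:
drive_tool --pt "0.35 0 0 -10 0 0 0" --pt "0.35 0 0 -40 0 0 0" --pt "0.35 0 0 -80 0 0 0" --pt "0.35 0 0 -110 0 0 0" --pt "0.35 0 0 -120 0 0 0" --pt "0.35 -1 9 -120 0 0 0" --pt "0.35 -4 32 -120 0 0 0" --pt "0.35 -8 62 -120 0 0 0" --pt "0.35 -12 93 -120 0 0 0" --pt "0.35 -16 123 -120 0 0 0" --pt "0.35 -20 150 -120 0 0 0" --pt "0.35 -22 167 -120 0 0 0" --pt "0.35 -22 173 -120 0 0 0" --pt "0.35 -22 173 -115 0 0 0" --pt "0.35 -22 173 -95 0 0 0" --pt "0.35 -22 173 -65 0 0 0" --pt "0.35 -22 173 -40 0 0 0" --pt "0.35 -22 173 -28 0 0 0" --pt "0.35 -22 173 -24 0 0 0" --pt "0.35 -22 173 -23 0 0 0"

```text
time_s: 27.88
eef_pos: [0.6432, 0.0487, 0.0795]
eef_rot: [179.9, -0.0, 90.0]
force: [-0.1, 0.6, -1.5]
grip_width: 0.0487
finger_force: 30.0
```

Call:
drive_tool --pt "0.35 0 0 1 0 0 0" --pt "0.35 0 0 2 0 0 0" --pt "0.35 0 0 2 0 0 0" --pt "0.65 0 0 2 0 0 0" --pt "0.8 0 0 2 0 0 0" --pt "1 0 0 2 0 0 0" --pt "1 0 0 2 0 0 0" --pt "1 0 0 -8 0 0 0" --pt "1 0 0 -35 0 0 0" --pt "1 0 0 -75 0 0 0" --pt "1 0 0 -115 0 0 0" --pt "1 0 0 -135 0 0 0" --pt "1 0 -30 -135 0 0 0" --pt "1 0 -80 -135 0 0 0" --pt "1 0 -140 -135 0 0 0" --pt "1 0 -200 -135 0 0 0" --pt "1 0 -240 -135 0 0 0" --pt "1 0 -250 -135 0 0 0" --pt "1 0 -250 -135 0 0 0"

```text
time_s: 30.25
eef_pos: [0.3936, 0.0486, 0.2147]
eef_rot: [179.9, -0.0, 90.0]
force: [0.1, -0.4, 1.1]
grip_width: 0.0933
finger_force: 0.0
```

```bash
python3 - <<'E'
from h import *
for c in('side','top'):
    for q in 'xl','l','m','s': im=find(c,f'tin_{q}_center')
    save(c+'9',im)
E
```

```text
side tin_xl_center 0.9 [248. 141.] 973 z -0.002 0.138 circ 0.656 -0.154 0.031 allmed [ 0.641 -0.138  0.105]
side tin_l_center 0.95 [230. 171.] 1113 z 0.02 0.118 circ 0.65 -0.058 0.028 allmed [ 0.639 -0.041  0.079]
side tin_l_center 0.93 [210. 319.] 2965 z -0.001 0.098 circ 0.509 0.32 0.028 allmed [0.5   0.336 0.07 ]
side tin_m_center 0.81 [212. 198.] 1090 z -0.003 0.098 circ 0.644 0.05 0.025 allmed [0.636 0.066 0.066]
side tin_s_center 0.61 [188. 228.] 841 z 0.0 0.078 circ 0.642 0.154 0.022 allmed [0.635 0.165 0.058]
top tin_xl_center 0.56 [331. 144.] 879 z 0.016 0.142 circ 0.656 -0.158 0.031 allmed [ 0.65  -0.152  0.135]
top tin_l_center 0.93 [129. 211.] 590 z -0.001 0.1 circ 0.506 0.316 0.027 allmed [0.507 0.307 0.093]
top tin_l_center 0.86 [289. 148.] 580 z 0.018 0.122 circ 0.648 -0.062 0.028 allmed [ 0.642 -0.059  0.115]
top tin_m_center 0.86 [241. 153.] 390 z 0.023 0.102 circ 0.642 0.048 0.025 allmed [0.638 0.048 0.097]
```

View pics/side9.png

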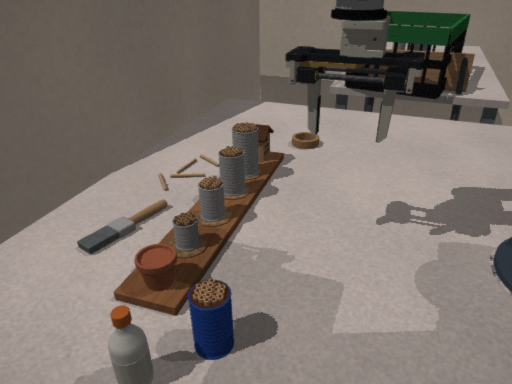

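View pics/top9.png

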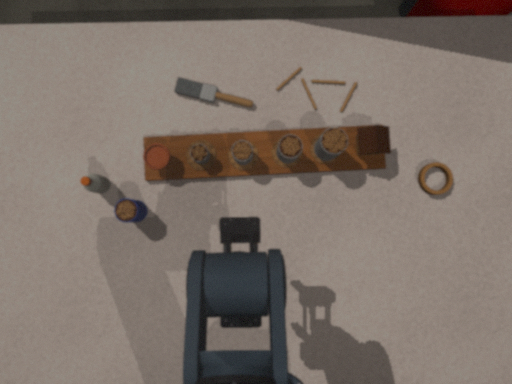

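All four tins stand upright and centred on their mats in order: XL (332,141), L (289,147), M (242,152) and S (200,154) in the top view. The blue tin is untouched and the gripper is clear.

```bash
python3 -c "
from rig import ticket
print(ticket.sign_off())"
```

```text
the job is handed in; nothing more can be done
None
```

The four tins stand upright on their mats in order of size, largest next to the bee house and smallest at the flowerpot end, each within a few millimetres of its mat's centre in the final camera check; the blue look-alike was not touched, and the job was handed in at about 31 s (no verdict was returned).

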